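Parts tube upside down on the drying peg

TASK

The rinsed parts tube lies on its side in the mat's cradle: turn it mouth down over the steel peg of the drying stand and push it down until the stiff orange collar under its mouth sits fully home on the grey base. Let go and leave the tube standing there upside down. Leave the valve, nipple, tap insert, spanner and cap on the mat where they are.

Things in the scene. Friction and masses are not known exactly. Their poses are not given: they have to be found in the camera images.
- tube: translucent plastic parts tube, one end closed (white plug), the other open: 115 mm long, 40 mm outside, 35 mm inside diameter, inside depth 111 mm, blue band 45 mm across from 4 to 20 mm behind the mouth; about 70 g. Origin at the centre of the closed end's outside, z axis along the tube towards the open mouth. It starts lying level in the mat's cradle, axis 42 mm above the table
- tube_mouth (a point): centre of the tube's open mouth, in the plane of the rim
- stand: fixed drying stand: grey base plate 130 x 130 mm, 12 mm thick, with one upright steel peg in its middle. Origin at the centre of the underside on the table. Peg 29 mm in diameter, straight up to 88 mm above the table, then tapering to 14 mm diameter at its tip 105 mm above the table
- peg_foot (a point): on the peg's axis, at the top face of the base plate (12 mm above the table), z up
- peg_tip (a point): centre of the peg's flat tip, 105 mm above the table
- collar_top (a point): centre of the top face of the orange collar (ring 52 mm outside, 32 mm inside diameter, 8 mm high) that slides stiffly on the peg and stays where it is left; the tube's rim bears on it. Its top is 34 mm above the table when fully up and 20 mm when it is down on the base plate
- collar (a joint): how far the orange collar has been pushed down the peg, m: 0 fully up, 0.014 home on the base plate; sliding it takes about 8 N
- mat: fixed blue-green silicone mat, 250 mm (its x) by 290 mm (its y), 8 mm thick, origin at the centre of its underside. The cradle runs along its y at x = -60 mm: two saddles, each 27 mm wide and 12 mm long, 25 mm either side of mat y = 0, carry the tube 14 mm clear of the mat; the tube's mouth points to mat +y
- valve: grey plastic ball valve with red lever, 42 x 91 x 49 mm high, standing on the mat, origin at the centre of its underside; bystander
- nipple: chrome extension nipple standing upright on the mat, 29 mm diameter, 42 mm high, origin at the centre of its underside; bystander
- insert: white ceramic tap insert standing on the mat, 30 mm diameter, 44 mm high, origin at the centre of its underside; bystander
- spanner: steel spanner 190 mm long lying on the mat along the mat's y; bystander
- cap: the tube's blue twist cap lying on the mat beyond the tube's mouth, 49 mm diameter, 23 mm high, origin at the centre of its underside; bystander
Things that resemble listed ones, but are neither listed nor needed, are in the scene too. Leave any green or purple look-alike of the tube alone.

How it is judged (in metres and radians):
On the way, in this order (a step that is already met when the one before it is completed fails the run):
1. the tube is turned mouth down (angle between tube's own z axis and vertical above 2.6 rad), for 0.1 s.
2. the tube is over the peg, its mouth at least 25 mm below the peg's tip (z of tube_mouth in the frame of peg_tip below -0.025 m and horizontal distance between tube_mouth and peg_foot below 0.008 m), for 0.1 s.
At the end, for the whole second after the job is handed in: The tube stands at rest, mouth down over the peg, within 5 degrees of vertical and 6 mm of the peg's axis, resting on the collar, which is pushed down to within 2.5 mm of the base plate (rim no more than 11.5 mm above the plate) (angle between tube's own z axis and vertical above 3.05 rad and horizontal distance between tube_mouth and peg_foot below 0.006 m and z of tube_mouth in the frame of peg_foot below 0.0115 m and value of joint collar above 0.0115 m and linear speed of tube below 0.02 m/s and contact force between tube and stand above 0.1 N); the robot touches nothing.
It fails at once if a bystander was shifted more than 30 mm (distance of any of valve, nipple, insert, spanner, cap from where it was at the start of the episode above 0.03 m).
It also fails if it takes over 53 s, if anything falls off the work surface, if the arm or the gripper's body presses on something with over 40 N, if the wrist force passes 120 N, or if a joint passes its speed limit or range.

ROBOT

A 6-joint arm with a two-finger parallel gripper is mounted at the origin on the work surface. World frame = base frame: x ahead of the robot, y to its left, z up, the work surface at z = 0. Lengths are in mm, angles in rad, forces in N, time in s.
With the tool pointing down it reaches from about 275 to 750 mm from the base axis. Payload 10.2 kg.
Tool frame: the origin (TCP) lies midway between the tips of the shut fingers; the grasp point (between the pads) lies 19 mm behind it; z points along the fingers, y is the line along which they close (so a half turn about z gives the same grasp; the last joint's range is limited). The gripper opens to 85 mm and grips with 20 to 120 N. Pads are 22 mm wide; open, the fingers measure 114 mm over their backs; the gripper's body (76 mm by 85 mm) begins 54 mm behind the grasp point. The pads swing forward as they close: fully open they stand 13 mm farther back than shut.
Start: joints at [0.991, 0.313, 1.498, -0, 1.331, -0.223], TCP at [183.384, 491.937, 231.294] pointing down, gripper open.
Joint ranges: [-2.94, 2.94], [-0.97, 2.17], [0.19, 2.56], [-1.23, 4.37], [0.02, 3.11], [-2.88, 2.88]. Speed limits (rad/s): [2.39, 2.39, 3.01, 3.14, 3.14, 3.14].

INTERFACE

Orientations are given as a unit quaternion [w, x, y, z].
In Python, from rig import ctrl gives the robot as it stands.
- The arm moves only by the tool arm_command, never from a script. Its argument "increments" is a list of rows, each an object with "dr": the turn, a rotation vector about the tool's x, y, z in units of pi/4 rad (1.0 is pi/4 rad), a list of three; "offset": the shift along the tool's x, y, z in units of 120 mm (1.0 is 120 mm), a list of three; "hand": the opening, from -1 (shut) to 1 (fully open). A call has 1 to 8 rows; each row shifts and turns the commanded pose from where the row before left it, along the tool's axes as they then stand; what a row does not reach is not made up. A row lasts 1/10 s, in which the tool goes at most 50 mm and 8.59 degrees, less where a joint would pass 70% of its speed; a pose out of reach is approached as far as the arm can. A call with a number of a shift or a turn outside -1 to 1 is refused whole. A call with a gripper value outside its range is refused whole. The fingers move at their own pace and stop on an object; "grip_force" is the grip in N (left out, the last holds). Time passes only in rows, so rows that do not move let the fingers close. It gives the time, the measured TCP pose, the force, the opening and the grip force at its end, in the units of the state.
- ctrl.sense(): the state, without advancing time (a new reading comes with each control period).
- ctrl.capture(name): name is "side" or "top"; returns the picture (480x640x3 uint8, red, green, blue); there is no depth.
- ctrl.camera_info(name): a dict with "K" (3x3 intrinsics, pixels), "dist" ([k1, k2, p1, p2, k3] as OpenCV has them; the pictures are not rectified), "R" (3x3) and "t" (3): a world point X has camera coordinates R X + t. Camera axes: x right, y down, z forward; pixel columns grow to the right and rows downward; lengths in mm; the calibration is good to about 2 mm. A picture is of the moment at which its call begins. camera_info takes no time and is no camera call.
- ctrl.finish_job(): hands the job in; it is judged then, once.
The state is a dict: "time_s": time; "joints": joint angles; "dq": joint speeds; "tau": joint torques, N m; "eef_pos": TCP position; "ee_rot": TCP orientation; "force": force on the tool from outside, world axes, zero at the start; "wrist_torque": the same for the moment, N m; "grip_width": opening from 0.0 (shut) to 1.0 (fully open); "grip_force": force on a finger pad.
Only numpy, scipy, OpenCV 4.12 (cv2) and the standard library are available. Lean on these libraries where they do the work, as an engineer would, in place of code of your own. Each camera call takes 0.05 s, during which the arm holds its last target. There are 200 camera calls.

## Working session

There is one attempt and no reset: what is moved stays moved. The work goes in short steps, Python scripts to look and compute and a tool call to move; the robot and the scene stay as the last step left them, time stands still between calls to the robot, and variables do not carry over. Pictures are saved under pics/ and viewed, at most 10 in all, crops included, and the job is handed in when it is done.

Besides the shell and the picture viewer there is one more tool, called as a command line: name --argument value ..., lists and objects as JSON in quotes. arm_command: Moves the arm, as the interface text tells. Shifts and turns lie within -1 to 1; 1 stands for 120 mm of shift or pi/4 rad of turn. Its arguments: {"type":"object","properties":{"increments":{"type":"array"},"grip_force":{"type":"number"}},"required":["increments"]}

```bash
ls; mkdir -p pics; python3 - <<'E'
from rig import ctrl
import cv2,numpy as np
for n in("top","side"):
    im=ctrl.capture(n); cv2.imwrite(f"pics/{n}0.png",im[:,:,::-1])
    c=ctrl.camera_info(n); print(n,{k:np.round(v,3).tolist() for k,v in c.items()})
print(ctrl.sense())
E
```

```text
pics
top {'K': [[543.763, 0.0, 321.028], [0.0, 543.763, 230.046], [0.0, 0.0, 1.0]], 'dist': [-0.011, 0.0, 0.0, 0.0, 0.0], 'R': [[0.008, -1.0, -0.006], [-0.972, -0.007, -0.233], [0.233, 0.008, -0.972]], 't': [42.07, 522.693, 932.364]}
side {'K': [[443.655, 0.0, 316.007], [0.0, 443.655, 237.454], [0.0, 0.0, 1.0]], 'dist': [-0.087, 0.0, 0.0, 0.0, 0.0], 'R': [[0.983, -0.185, -0.006], [-0.132, -0.673, -0.728], [0.131, 0.716, -0.686]], 't': [-482.348, 167.149, 888.009]}
{'time_s': 0.1, 'joints': array([ 9.90584020e-01,  3.13394697e-01,  1.49833391e+00,  7.43224828e-06,
        1.33100684e+00, -2.23418900e-01]), 'dq': array([ 0.00075357, -0.00132461, -0.00238392, -0.00018918, -0.00162278,
        0.00117896]), 'tau': array([ 2.10432874e-03, -4.12901759e+01, -2.60142195e+01, -2.58838818e-04,
        3.09989300e-03, -3.55287068e-05]), 'eef_pos': array([183.26226718, 491.73990463, 230.80221208]), 'ee_rot': array([-2.26789698e-04,  1.77452792e-01,  9.84129148e-01, -5.24475619e-04]), 'force': array([0.22289089, 0.13497592, 1.07351411]), 'wrist_torque': array([-0.00861658, -0.02288073, -0.05277172]), 'grip_force': 0.0, 'grip_width': 1.0015863513506151}
```

View pics/top0.png

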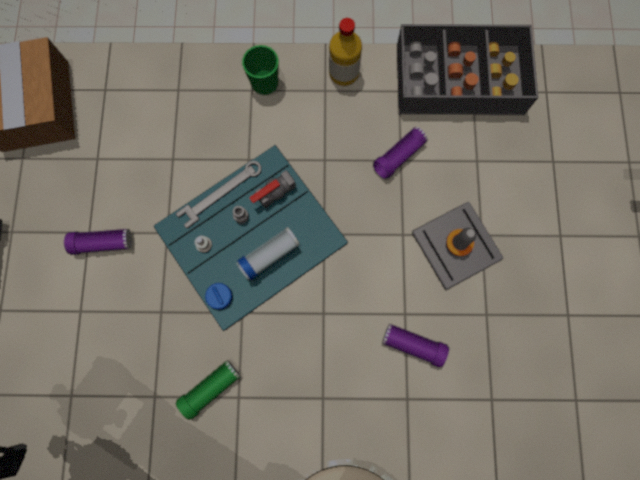

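View pics/side0.png

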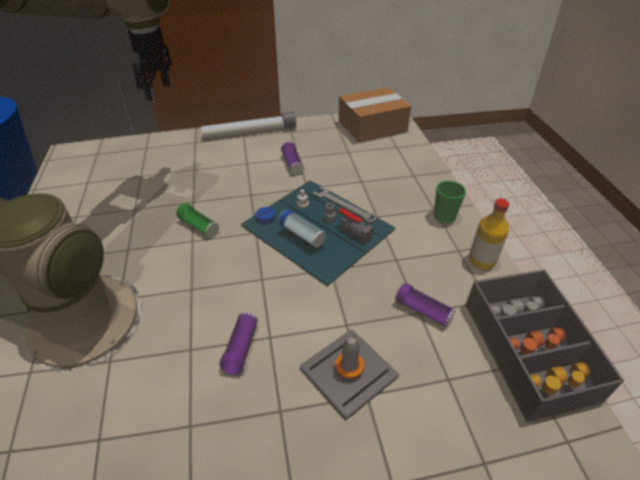

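Top view: the clear tube with its blue band lies at (268,254), with the band/mouth at about (248,266). The cap is at (219,295) and the stand at (457,244), peg tip about (467,233). Side view: tube (302,228), peg tip about (351,340).

Could be taken for the tube (top px): purple (400,153), (97,241), (416,345); green (207,390); the clear blue-banded one at (268,254). I choose the last, because it is translucent with a blue band, lies in the mat's cradle and points at the blue cap.

```bash
cat > h.py <<'E'
import cv2,numpy as np
from rig import ctrl
def ray(n,px):
    c=ctrl.camera_info(n);K,d,R,t=[np.array(c[k],float) for k in("K","dist","R","t")]
    u=cv2.undistortPoints(np.array(px,float).reshape(-1,1,2),K,d)[:,0]
    return -R.T@t, np.c_[u,np.ones(len(u))]@R
def onplane(n,px,z):
    o,v=ray(n,px); return o+v*((z-o[2])/v[:,2])[:,None]
def tri(pt,ps):
    A=np.zeros((3,3));b=np.zeros(3)
    for n,p in(("top",pt),("side",ps)):
        o,v=ray(n,[p]);v=v[0]/np.linalg.norm(v[0]);M=np.eye(3)-np.outer(v,v);A+=M;b+=M@o
    return np.linalg.solve(A,b)
def proj(n,X):
    c=ctrl.camera_info(n);R=np.array(c["R"],float)
    return cv2.projectPoints(np.array(X,float).reshape(-1,1,3),cv2.Rodrigues(R)[0],np.array(c["t"],float),np.array(c["K"],float),np.array(c["dist"],float))[0][:,0]
def blobs(im,lo,hi,roi,amin=40):
    m=cv2.inRange(cv2.cvtColor(im,cv2.COLOR_RGB2HSV),np.array(lo),np.array(hi))
    k=np.zeros_like(m);x0,y0,x1,y1=roi;k[y0:y1,x0:x1]=m[y0:y1,x0:x1]
    cs=cv2.findContours(k,cv2.RETR_EXTERNAL,cv2.CHAIN_APPROX_NONE)[0]
    return sorted([c for c in cs if cv2.contourArea(c)>amin],key=cv2.contourArea,reverse=True)
E
python3 - <<'E'
from h import *
t=cv2.imread("pics/top0.png")[:,:,::-1].copy();s=cv2.imread("pics/side0.png")[:,:,::-1].copy()
hsv=cv2.cvtColor(t,cv2.COLOR_RGB2HSV)
for p in[(268,254),(285,243),(248,266),(219,295),(310,225),(457,244),(467,233),(440,265),(455,250)]:print(p,hsv[p[1],p[0]])
a=cv2.resize(t[200:310,200:350],(600,440),interpolation=2);b=cv2.resize(t[195:295,405:510],(420,400),interpolation=2)
c=cv2.resize(s[325:420,295:405],(440,380),interpolation=2);d=cv2.resize(s[180:290,240:400],(640,440),interpolation=2)
cv2.imwrite("pics/c1.png",a[:,:,::-1])
z=np.zeros((400,800,3),np.uint8);z[:,:390]=b[:,:390];z[:380,400:800]=c[:,:400];cv2.imwrite("pics/c2.png",z[:,:,::-1])
E
```

```text
(268, 254) [113  15 150]
(285, 243) [114   9 146]
(248, 266) [108 171 136]
(219, 295) [109 183 120]
(310, 225) [96 77 99]
(457, 244) [15 49 42]
(467, 233) [ 11  18 115]
(440, 265) [  9  17 103]
(455, 250) [ 17 205 143]
```

View pics/c1.png

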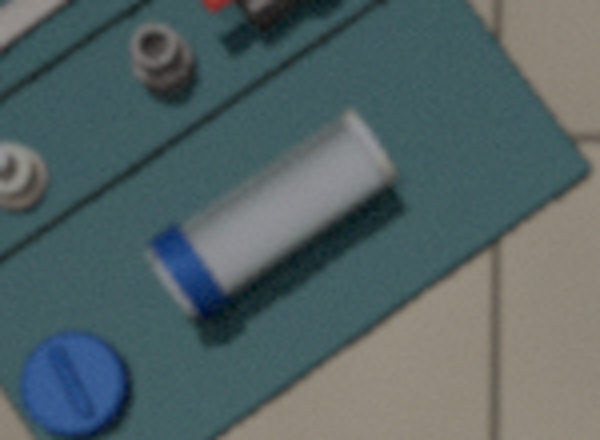

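View pics/c2.png

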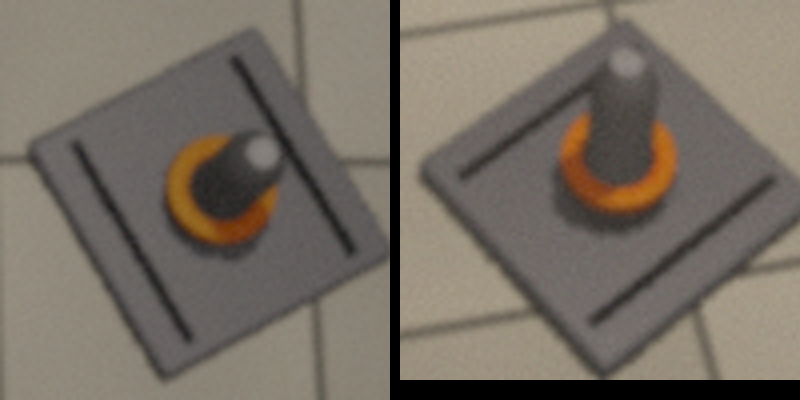

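The first crop shows a clear tube with its blue band at the lower left, band centre at top px (247,267) and closed end at about (293,236), so the choice holds. The second shows the peg tip at top (470.5,233) and side (351.5,340.5), with the orange collar raised on the peg.

```bash
python3 - <<'E'
from h import *
np.set_printoptions(precision=1,suppress=True)
t=cv2.imread("pics/top0.png")[:,:,::-1].copy();s=cv2.imread("pics/side0.png")[:,:,::-1].copy()
ctr=lambda c:np.array(cv2.minAreaRect(c)[0])
# peg
print("tip",tri((470.5,233),(351.5,340.5)),onplane("top",[(470.5,233)],105),onplane("side",[(351.5,340.5)],105))
for n,im,roi in(("top",t,(405,195,510,295)),("side",s,(295,325,405,420))):
    c=np.vstack(blobs(im,(3,140,80),(25,255,255),roi,10));e=cv2.fitEllipse(cv2.convexHull(c));print(n,"collar",e,onplane(n,[e[0]],30))
# base plate corners top face, read from crop
cc=np.array([(32,150),(250,32),(388,250),(165,378)])/4+[405,195];P=onplane("top",cc,11);print("plate",P,P.mean(0),np.linalg.norm(P-np.roll(P,1,0),axis=1))
# tube
for n,im,roi in(("top",t,(230,220,305,285)),("side",s,(272,200,330,255))):
    b=blobs(im,(100,100,50),(120,255,255),roi)[0]; w=blobs(im,(0,0,90),(180,45,255),roi)
    e=cv2.minAreaRect(b);al=np.vstack([b,w[0]]);r=cv2.boxPoints(cv2.minAreaRect(w[0]));R=cv2.boxPoints(cv2.minAreaRect(al))
    print(n,"band",e,onplane(n,[e[0]],42));
    for q in(r,R):
        d=[np.linalg.norm(q[i]-q[(i+1)%4]) for i in range(4)];i=int(np.argmin(d[:2]));m=[(q[i]+q[i+1])/2,(q[(i+2)%4]+q[(i+3)%4])/2];print(" ends",np.array(m),onplane(n,m,42))
# mat
m=blobs(t,(85,50,40),(100,255,255),(140,130,360,340),500);h=cv2.convexHull(np.vstack(m));q=cv2.approxPolyDP(h,8,True)[:,0];P=onplane("top",q,8);print("mat",q,P,np.linalg.norm(P-np.roll(P,1,0),axis=1))
if len(q)==4:print(P.mean(0))
E
```

```text
tip [ 509.9 -215.6  102.3] [[ 508.5 -214.9  105. ]] [[ 510.1 -217.2  105. ]]
top collar ((459.78466796875, 242.2101287841797), (26.198795318603516, 27.15205955505371), 131.77218627929688) [[ 508.3 -214.3   30. ]]
side collar ((349.2406921386719, 364.52362060546875), (26.650991439819336, 28.619163513183594), 99.60559844970703) [[ 509.8 -217.6   30. ]]
plate [[ 530.9 -130.3   11. ]
 [ 590.6 -238.2   11. ]
 [ 483.3 -297.9   11. ]
 [ 421.6 -189.2   11. ]] [ 506.6 -213.9   11. ] [124.2 123.3 122.8 125. ]
top band ((246.34613037109375, 267.26922607421875), (23.574756622314453, 8.59785270690918), 56.30992889404297) [[455.8 182.9  42. ]]
 ends [[293.8 233.9]
 [250.6 264.6]] [[519.4  96.9  42. ]
 [460.9 175.3  42. ]]
 ends [[293.8 233.8]
 [243.1 269.6]] [[519.5  97.   42. ]
 [451.4 188.7  42. ]]
side band ((285.2786865234375, 214.43441772460938), (7.426139831542969, 17.79712677001953), 50.194427490234375) [[453.4 195.7  42. ]]
 ends [[286.2 217.7]
 [322.4 240.3]] [[454.  183.5  42. ]
 [522.9  91.   42. ]]
 ends [[281.5 213.2]
 [322.1 240.8]] [[445.2 201.9  42. ]
 [522.   89.6  42. ]]
mat [[275 146]
 [346 242]
 [223 329]
 [155 225]] [[708.  140.3   8. ]
 [512.   -1.6   8. ]
 [345.5 226.5   8. ]
 [543.1 368.7   8. ]] [281.7 242.  282.5 243.4]
[527.1 183.5   8. ]
```

arm_command --increments '[{"dr":[0,0,0],"offset":[-0.3,-0.16,0],"hand":0.5},{"dr":[0,0,0],"offset":[-0.3,-0.16,0],"hand":0.5},{"dr":[0,0,0],"offset":[-0.3,-0.16,0],"hand":0.5},{"dr":[0,0,0],"offset":[-0.3,-0.16,0],"hand":0.5},{"dr":[0,0,0],"offset":[-0.3,-0.16,0],"hand":0.5},{"dr":[0,0,0],"offset":[-0.3,-0.16,0],"hand":0.5},{"dr":[0,0,0],"offset":[-0.3,-0.16,0],"hand":0.5},{"dr":[0,0,0],"offset":[-0.3,-0.16,0],"hand":0.5}]' --grip_force 60

```text
time_s: 0.9
eef_pos: [400.3, 246.0, 231.1]
ee_rot: [-0.0, 0.177, 0.984, -0.0]
force: [1.1, 0.9, -0.4]
grip_width: 0.751
grip_force: 0.0
```

arm_command --increments '[{"dr":[0,0,0.19],"offset":[0,0,0],"hand":0.5},{"dr":[0,0,0.19],"offset":[0,0,0],"hand":0.5},{"dr":[0,0,0.19],"offset":[0,0,0],"hand":0.5},{"dr":[0,0,0.19],"offset":[0,0,0],"hand":0.5},{"dr":[0,0,0.19],"offset":[0,0,0],"hand":0.5},{"dr":[0,0,0.19],"offset":[0,0,0],"hand":0.5},{"dr":[0,0,0.19],"offset":[0,0,0],"hand":0.5},{"dr":[0,0,0.19],"offset":[0,0,0],"hand":0.5}]'

```text
time_s: 1.7
eef_pos: [399.4, 247.4, 231.0]
ee_rot: [-0.0, 0.702, 0.712, -0.0]
force: [-0.1, -0.2, 0.5]
grip_width: 0.752
grip_force: 0.0
```

arm_command --increments '[{"dr":[0,0,0.19],"offset":[0,0,0],"hand":0.5},{"dr":[0,0,0.19],"offset":[0,0,0],"hand":0.5},{"dr":[0,0,0.19],"offset":[0,0,0],"hand":0.5},{"dr":[0,0,0.19],"offset":[0,0,0],"hand":0.5},{"dr":[0,0,0.19],"offset":[0,0,0],"hand":0.5},{"dr":[0,0,0.19],"offset":[0,0,0],"hand":0.5},{"dr":[0,0,0.19],"offset":[0,0,0],"hand":0.5},{"dr":[0,0,0.19],"offset":[0,0,0],"hand":0.5}]'

```text
time_s: 2.5
eef_pos: [399.4, 247.4, 231.0]
ee_rot: [0.0, 0.981, 0.194, -0.0]
force: [0.2, 0.5, -0.3]
grip_width: 0.752
grip_force: 0.0
```

```bash
cat >> h.py <<'E'
from scipy.spatial.transform import Rotation as Ro
def st():
    s=ctrl.sense();w,x,y,z=s["ee_rot"];R=Ro.from_quat([x,y,z,w]).as_matrix();p=np.array(s["eef_pos"])
    print("t",s["time_s"],"q",np.round(s["joints"],3),"p",np.round(p,1),"x",np.round(R[:,0],3),"y",np.round(R[:,1],3),"z",np.round(R[:,2],3),"F",np.round(s["force"],1),"w",round(s["grip_width"],3),round(s["grip_force"],1))
    print("az x,z",np.degrees(np.arctan2(R[1,0],R[0,0])).round(1),np.degrees(np.arctan2(R[1,2],R[0,2])).round(1))
    return p,R
E
python3 -c "from h import *
st()"
```

```text
t 2.5 q [ 0.304  0.192  1.655 -0.     1.295  1.484] p [399.4 247.4 231. ] x [ 0.925  0.381 -0.001] y [ 0.381 -0.925 -0.   ] z [-0.001 -0.    -1.   ] F [ 0.2  0.5 -0.3] w 0.752 0.0
az x,z 22.4 -160.2
```

arm_command --increments '[{"dr":[0,0,0.19],"offset":[0,0,0],"hand":0.5},{"dr":[0,0,0.19],"offset":[0,0,0],"hand":0.5},{"dr":[0,0,0.19],"offset":[0,0,0],"hand":0.5},{"dr":[0,0,0.19],"offset":[0,0,0],"hand":0.5},{"dr":[0,0,0.19],"offset":[0,0,0],"hand":0.5},{"dr":[0,0,0.19],"offset":[0,0,0],"hand":0.5},{"dr":[0,0,0.19],"offset":[0,0,0],"hand":0.5},{"dr":[0,0,0.19],"offset":[0,0,0],"hand":0.5}]'

```text
time_s: 3.3
eef_pos: [399.4, 247.4, 231.0]
ee_rot: [0.0, 0.921, -0.391, -0.0]
force: [0.4, -0.9, 0.4]
grip_width: 0.752
grip_force: 0.0
```

arm_command --increments '[{"dr":[0,0,0.165],"offset":[0,0,0],"hand":0.5},{"dr":[0,0,0],"offset":[0.32,-0.01,0],"hand":0.5},{"dr":[0,0,0],"offset":[0.32,-0.01,0],"hand":0.5},{"dr":[0,0,0],"offset":[0.32,-0.01,0],"hand":0.5},{"dr":[0,0,0],"offset":[0.32,-0.02,0],"hand":0.5},{"dr":[0,0,0],"offset":[0,0,0.4],"hand":0.5},{"dr":[0,0,0],"offset":[0,0,0.4],"hand":0.5},{"dr":[0,0,0],"offset":[0,0,0],"hand":0.5}]'

```text
time_s: 4.1
eef_pos: [493.5, 127.9, 130.2]
ee_rot: [0.003, 0.895, -0.447, -0.005]
force: [0.1, 1.6, -0.2]
grip_width: 0.751
grip_force: 0.0
```

```bash
python3 - <<'E'
from h import *
p,R=st()
t=ctrl.capture("top");s=ctrl.capture("side")
a=cv2.resize(t[160:320,190:350],(400,400),interpolation=2);d=cv2.resize(s[150:290,230:370],(400,400),interpolation=2)
cv2.imwrite("pics/c3.png",np.hstack([a,d])[:,:,::-1])
print(proj("top",[p]),proj("side",[p]))
E
```

```text
t 4.1 q [0.023 0.39  1.671 0.    1.092 2.521] p [493.5 127.9 130.2] x [ 0.6   -0.8   -0.007] y [-0.8   -0.6    0.009] z [-0.012 -0.    -1.   ] F [ 0.1  1.6 -0.2] w 0.751 0.0
az x,z -53.1 -178.7
[[272.39592662 236.89170957]] [[305.7991352  200.89602159]]
```

View pics/c3.png

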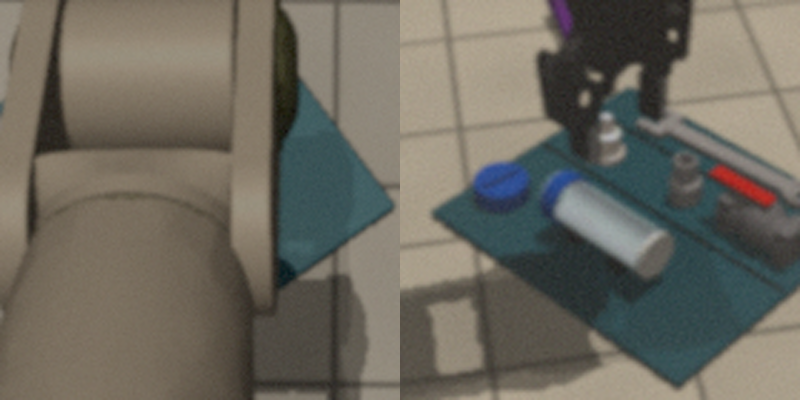

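The crop shows the open gripper lined up above the tube in the side view, jaws across its axis. The top view is blocked by the arm. I'll descend.

arm_command --increments '[{"dr":[0,0,0],"offset":[0,0,0],"hand":0.5},{"dr":[0,0,0],"offset":[0,0,0.2],"hand":0.5},{"dr":[0,0,0],"offset":[0,0,0.2],"hand":0.5},{"dr":[0,0,0],"offset":[0,0,0.2],"hand":0.5},{"dr":[0,0,0],"offset":[0,0,0.15],"hand":0.5},{"dr":[0,0,0],"offset":[0,0,0],"hand":0.5},{"dr":[0,0,0],"offset":[0,0,0],"hand":0.5}]'

```text
time_s: 4.9
eef_pos: [497.8, 128.4, 47.2]
ee_rot: [-0.001, 0.895, -0.447, 0.001]
force: [0.0, 0.2, -0.5]
grip_width: 0.751
grip_force: 0.0
```

```bash
python3 - <<'E'
from h import *
p,R=st()
s=ctrl.capture("side")
cv2.imwrite("pics/c4.png",cv2.resize(s[170:280,240:390],(600,440),interpolation=2)[:,:,::-1])
a=np.array([519.5,97.,42]);m=np.array([-.59,.807,0]);print("s, lateral:",(p-a)@m,(p-a)@[.807,.59,0])
E
```

```text
t 4.9 q [ 0.024  0.515  1.738 -0.     0.886  2.521] p [497.8 128.4  47.2] x [ 0.601 -0.799  0.002] y [-0.799 -0.601 -0.002] z [ 0.003  0.    -1.   ] F [ 0.   0.2 -0.5] w 0.751 0.0
az x,z -53.1 1.3
s, lateral: 38.15025053759775 1.0305407396972592
```

View pics/c4.png

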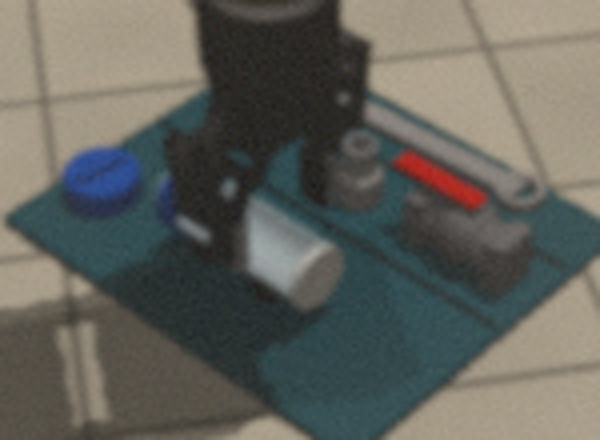

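The fingers straddle the tube, with the closed end free towards (315,265) in the crop, and the far finger is beside the nipple but clear of it. Lower and grip.

arm_command --increments '[{"dr":[0,0,0],"offset":[0,0,0.1],"hand":0.5},{"dr":[0,0,0],"offset":[0,0,0.12],"hand":0.5},{"dr":[0,0,0],"offset":[0,0,0],"hand":0.5},{"dr":[0,0,0],"offset":[0,0,0],"hand":-1},{"dr":[0,0,0],"offset":[0,0,0],"hand":-1},{"dr":[0,0,0],"offset":[0,0,0],"hand":-1},{"dr":[0,0,0],"offset":[0,0,0],"hand":-1},{"dr":[0,0,0],"offset":[0,0,0],"hand":-1}]' --grip_force 60

```text
time_s: 5.75
eef_pos: [497.1, 128.2, 19.7]
ee_rot: [-0.0, 0.895, -0.447, 0.001]
force: [-2.3, -1.7, 6.8]
grip_width: 0.449
grip_force: 60.4
```

arm_command --increments '[{"dr":[0,0,0],"offset":[0,0,0],"hand":-1},{"dr":[0,0,0],"offset":[0,0,0],"hand":-1},{"dr":[0,0,0],"offset":[0,0,-0.1],"hand":-1},{"dr":[0,0,0],"offset":[0,0,-0.3],"hand":-1},{"dr":[0,0,0],"offset":[0,0,-0.4],"hand":-1},{"dr":[0,0,0],"offset":[0,0,-0.4],"hand":-1},{"dr":[0,0,0],"offset":[0,0,-0.4],"hand":-1},{"dr":[0,0,0],"offset":[0,0,-0.3],"hand":-1}]'

```text
time_s: 6.55
eef_pos: [496.7, 128.4, 251.0]
ee_rot: [-0.001, 0.895, -0.447, 0.002]
force: [-0.6, -0.4, -1.7]
grip_width: 0.448
grip_force: 60.3
```

```bash
python3 -c "from h import *
st()"
```

```text
t 6.55 q [0.024 0.27  1.503 0.    1.365 2.521] p [496.7 128.4 251. ] x [ 0.601 -0.799  0.002] y [-0.799 -0.601 -0.003] z [ 0.004  0.    -1.   ] F [-0.6 -0.4 -1.7] w 0.448 60.3
az x,z -53.1 3.3
```

arm_command --increments '[{"dr":[0,0,0],"offset":[0.28,0.19,0],"hand":-1},{"dr":[0,0,0],"offset":[0.28,0.19,0],"hand":-1},{"dr":[0,0,0],"offset":[0.28,0.19,0],"hand":-1},{"dr":[0,0,0],"offset":[0.28,0.19,0],"hand":-1},{"dr":[0,0,0],"offset":[0.28,0.19,0],"hand":-1},{"dr":[0,0,0],"offset":[0.28,0.19,0],"hand":-1},{"dr":[0,0,0],"offset":[0.28,0.19,0],"hand":-1},{"dr":[0,0,0],"offset":[0.28,0.19,0],"hand":-1}]'

```text
time_s: 7.35
eef_pos: [512.1, -197.7, 247.9]
ee_rot: [-0.0, 0.895, -0.447, 0.001]
force: [0.1, 0.0, -0.6]
grip_width: 0.448
grip_force: 60.4
```

arm_command --increments '[{"dr":[0,0,-0.19],"offset":[0,0,0],"hand":-1},{"dr":[0,0,-0.19],"offset":[0,0,0],"hand":-1},{"dr":[0,0,-0.19],"offset":[0,0,0],"hand":-1},{"dr":[0,0,-0.19],"offset":[0,0,0],"hand":-1},{"dr":[0,0,-0.19],"offset":[0,0,0],"hand":-1},{"dr":[0,0,-0.19],"offset":[0,0,0],"hand":-1},{"dr":[0,0,-0.19],"offset":[0,0,0],"hand":-1},{"dr":[0,0,-0.19],"offset":[0,0,0],"hand":-1}]'

```text
time_s: 8.15
eef_pos: [512.3, -196.0, 247.7]
ee_rot: [0.0, 0.991, 0.136, 0.0]
force: [0.3, 1.2, -1.4]
grip_width: 0.446
grip_force: 60.3
```

arm_command --increments '[{"dr":[0,0,-0.19],"offset":[0,0,0],"hand":-1},{"dr":[0,0,-0.19],"offset":[0,0,0],"hand":-1},{"dr":[0,0,-0.19],"offset":[0,0,0],"hand":-1},{"dr":[0,0,-0.19],"offset":[0,0,0],"hand":-1},{"dr":[0,0.18,0],"offset":[0,0,0],"hand":-1},{"dr":[0,0.18,0],"offset":[0,0,0],"hand":-1}]'

```text
time_s: 8.75
eef_pos: [513.0, -195.5, 248.4]
ee_rot: [-0.059, 0.898, 0.416, 0.131]
force: [1.0, 0.7, -1.6]
grip_width: 0.446
grip_force: 60.4
```

```bash
python3 -c "from h import *
st()"
```

```text
t 8.75 q [-0.715  0.316  1.477  0.295  1.359 -0.075] p [ 513.  -195.5  248.4] x [0.62  0.731 0.284] y [ 0.762 -0.648  0.003] z [ 0.186  0.215 -0.959] F [ 1.   0.7 -1.6] w 0.446 60.4
az x,z 49.7 49.1
```

arm_command --increments '[{"dr":[0,0.18,0],"offset":[0,0,0],"hand":-1},{"dr":[0,0.18,0],"offset":[0,0,0],"hand":-1},{"dr":[0,0.18,0],"offset":[0,0,0],"hand":-1},{"dr":[0,0.18,0],"offset":[0,0,0],"hand":-1}]'

```text
time_s: 9.15
eef_pos: [512.3, -196.6, 248.5]
ee_rot: [-0.172, 0.826, 0.382, 0.377]
force: [1.0, 0.0, -0.4]
grip_width: 0.443
grip_force: 60.4
```

arm_command --increments '[{"dr":[0,0.18,0],"offset":[0,0,0],"hand":-1},{"dr":[0,0.18,0],"offset":[0,0,0],"hand":-1},{"dr":[0,0.18,0],"offset":[0,0,0],"hand":-1},{"dr":[0,0.18,0],"offset":[0,0,0],"hand":-1},{"dr":[0,0.18,0],"offset":[0,0,0],"hand":-1},{"dr":[0,0,0],"offset":[0,0,0],"hand":-1},{"dr":[0,0,0],"offset":[0,0,0],"hand":-1}]'

```text
time_s: 9.85
eef_pos: [512.5, -196.3, 247.2]
ee_rot: [-0.293, 0.648, 0.299, 0.636]
force: [-0.3, -1.1, -0.4]
grip_width: 0.449
grip_force: 60.4
```

```bash
python3 - <<'E'
from h import *
p,R=st()
t=ctrl.capture("top");s=ctrl.capture("side")
cv2.imwrite("pics/t5.png",t[:,:,::-1]);cv2.imwrite("pics/s5.png",s[:,:,::-1])
a=cv2.resize(t[160:320,390:550],(400,400),interpolation=2);d=cv2.resize(s[240:400,270:430],(400,400),interpolation=2)
cv2.imwrite("pics/c5.png",np.hstack([a,d])[:,:,::-1])
E
```

```text
t 9.85 q [-1.069  0.617  1.733  1.296  1.812 -0.817] p [ 512.5 -196.3  247.2] x [0.012 0.015 1.   ] y [ 0.761 -0.649  0.001] z [ 0.648  0.761 -0.019] F [-0.3 -1.1 -0.4] w 0.449 60.4
az x,z 51.5 49.6
```

View pics/c5.png

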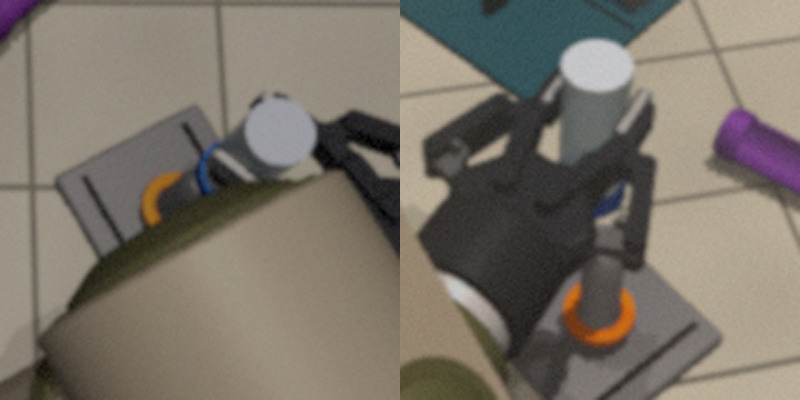

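The tube hangs mouth down in the grip. The closed-end disc is at top px ≈ (502,213) and side px ≈ (349,267), with the peg below it in both views. I'll measure the disc centre and lean.

```bash
python3 - <<'E'
from h import *
np.set_printoptions(precision=1,suppress=True)
p,R=st();C={}
for n,f,roi,c0 in(("top","t5",(480,190,530,245),(502,213)),("side","s5",(325,250,375,285),(349,267))):
    im=cv2.imread(f"pics/{f}.png")[:,:,::-1].copy();v=im.max(2);print(n,"V row",v[c0[1],c0[0]-20:c0[0]+21:2],"col",v[c0[1]-16:c0[1]+20:2,c0[0]])
    vc=int(np.median(v[c0[1]-2:c0[1]+3,c0[0]-2:c0[0]+3]))
    for k in(12,20,30):
        b=blobs(im,(0,0,vc-k),(180,60,255),roi)[0];e=cv2.fitEllipse(cv2.convexHull(b));print(k,e)
        if k==20:C[n]=e[0]
X=tri(C["top"],C["side"]);print(X,onplane("top",[C["top"]],X[2]),onplane("side",[C["side"]],X[2]))
d=X-p;print("end in tool",R.T@d)
E
```

```text
t 9.95 q [-1.1  0.6  1.7  1.3  1.8 -0.8] p [ 512.6 -196.2  248. ] x [0. 0. 1.] y [ 0.8 -0.6  0. ] z [ 0.6  0.8 -0. ] F [-0.6 -0.6 -0.1] w 0.449 60.4
az x,z 58.5 49.6
top V row [ 96  76  68 132 161 159 161 161 161 161 162 161 161 162 162 162 161 110
  41  40  40] col [118 127 162 162 161 160 160 162 162 162 160 160 160 161 143  84 102 106]
12 ((503.42266845703125, 200.1234130859375), (42.89521026611328, 59.34455871582031), 160.5212860107422)
20 ((505.1511535644531, 197.59107971191406), (48.87413024902344, 64.61869812011719), 170.44735717773438)
30 ((504.6890563964844, 197.79051208496094), (49.80945587158203, 65.49437713623047), 169.5126190185547)
side V row [ 87  80  87 179 199 199 201 198 206 199 201 201 200 197 197 200 199 180
 170 176 176] col [ 91  89 134 197 194 201 195 200 201 198 197 200 190 129 102 105 109 108]
12 ((348.6591796875, 265.7183532714844), (18.62943458557129, 26.921335220336914), 93.27207946777344)
20 ((348.8779602050781, 265.6835021972656), (19.363262176513672, 28.044544219970703), 91.73435974121094)
30 ((411.5993957519531, 268.5494689941406), (38.9002571105957, 155.1490478515625), 92.55564880371094)
[ 506.7 -215.6  289.5] [[ 516.9 -216.2  289.5]] [[ 496.7 -218.4  289.5]]
end in tool [ 41.1   8.2 -19.4]
```

```bash
cat > m.py <<'E'
from h import *
np.set_printoptions(precision=1,suppress=True)
def top(im,c0):
    # disc: neutral hue, bright, seeded flood fill
    g=cv2.medianBlur(cv2.cvtColor(im,cv2.COLOR_RGB2LAB),3);m=np.zeros((482,642),np.uint8)
    cv2.floodFill(g.copy(),m,c0,(0,0,0),(14,5,5),(14,5,5),4|cv2.FLOODFILL_MASK_ONLY|cv2.FLOODFILL_FIXED_RANGE|(255<<8))
    c=max(cv2.findContours(m[1:-1,1:-1],cv2.RETR_EXTERNAL,cv2.CHAIN_APPROX_NONE)[0],key=cv2.contourArea);return cv2.fitEllipse(cv2.convexHull(c))
def report(t,s,ct,cs,z=None):
    a,b=top(t,ct),top(s,cs);print(a,b);X=tri(a[0],b[0]);print("end",X,onplane("top",[a[0]],z or X[2]),onplane("side",[b[0]],z or X[2]));return X
E
python3 - <<'E'
from m import *
p,R=st();L=lambda f:cv2.imread(f"pics/{f}.png")[:,:,::-1].copy()
X=report(L("t5"),L("s5"),(502,213),(349,267));print("in tool",R.T@(X-p))
E
```

```text
t 9.95 q [-1.1  0.6  1.7  1.3  1.8 -0.8] p [ 512.6 -196.2  248. ] x [0. 0. 1.] y [ 0.8 -0.6  0. ] z [ 0.6  0.8 -0. ] F [-0.6 -0.6 -0.1] w 0.449 60.4
az x,z 58.5 49.6
((501.9844970703125, 212.10987854003906), (25.322938919067383, 28.06839370727539), 138.72586059570312) ((348.73272705078125, 265.8087158203125), (19.024967193603516, 26.969043731689453), 92.86671447753906)
end [ 497.8 -212.6  282.8] [[ 497.4 -212.5  282.8]] [[ 498.2 -212.5  282.8]]
in tool [ 34.3  -0.5 -22.7]
```

arm_command --increments '[{"dr":[0,0.02,0],"offset":[0,0.045,0.022],"hand":-1},{"dr":[0,0,0],"offset":[0,0.046,0.023],"hand":-1},{"dr":[0,0,0],"offset":[-0.22,0,0],"hand":-1},{"dr":[0,0,0],"offset":[-0.22,0,0],"hand":-1},{"dr":[0,0,0],"offset":[0,0,0],"hand":-1},{"dr":[0,0,0],"offset":[0,0,0],"hand":-1}]'

```text
time_s: 10.55
eef_pos: [524.6, -199.3, 194.7]
ee_rot: [-0.296, 0.642, 0.296, 0.642]
force: [0.2, -0.5, -0.6]
grip_width: 0.444
grip_force: 60.4
```

```bash
python3 - <<'E'
from m import *
p,R=st()
t=ctrl.capture("top");s=ctrl.capture("side")
cv2.imwrite("pics/t6.png",t[:,:,::-1]);cv2.imwrite("pics/s6.png",s[:,:,::-1])
E0=p+R@[34.3,-.5,-22.7];print("pred",E0);ct,cs=[tuple(int(round(v)) for v in proj(n,[E0])[0]) for n in("top","side")]
X=report(t,s,ct,cs);print("in tool",R.T@(X-p))
b=blobs(s,(100,100,40),(125,255,255),(300,250,420,400),10);print([cv2.boundingRect(c) for c in b])
a=cv2.resize(t[160:320,390:550],(400,400),interpolation=2);d=cv2.resize(s[270:400,285:415],(400,400),interpolation=2)
cv2.imwrite("pics/c6.png",np.hstack([a,d])[:,:,::-1])
E
```

```text
t 10.55 q [-1.1  0.7  1.7  1.3  1.8 -0.9] p [ 524.6 -199.3  194.7] x [-0.  0.  1.] y [ 0.8 -0.6  0. ] z [0.6 0.8 0. ] F [ 0.2 -0.5 -0.6] w 0.444 60.4
az x,z 156.0 49.5
pred [ 509.5 -216.3  229. ]
((491.7869567871094, 212.26051330566406), (22.45436668395996, 24.186214447021484), 51.887359619140625) ((355.2298583984375, 291.0787048339844), (20.15896987915039, 26.209518432617188), 95.69927978515625)
end [ 510.8 -214.9  229.4] [[ 511.9 -215.   229.4]] [[ 509.8 -215.1  229.4]]
in tool [ 34.7  -0.4 -20.8]
[]
```

View pics/c6.png

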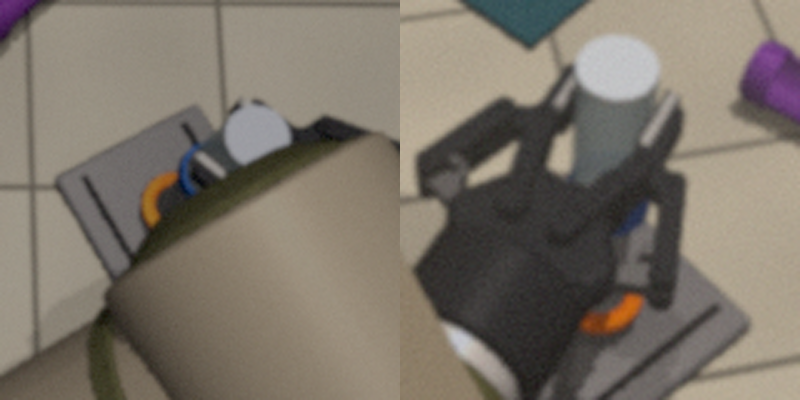

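The tube is centred over the peg in the side view (disc at crop (617,68), orange collar directly below), with the top view partly hidden. I'll nudge it and lower over the tip, watching the force.

arm_command --increments '[{"dr":[0,0,0],"offset":[0,0.01,-0.006],"hand":-1},{"dr":[0,0,0],"offset":[-0.1,0,0],"hand":-1},{"dr":[0,0,0],"offset":[-0.08,0,0],"hand":-1},{"dr":[0,0,0],"offset":[-0.08,0,0],"hand":-1},{"dr":[0,0,0],"offset":[0,0,0],"hand":-1}]'

```text
time_s: 11.15
eef_pos: [524.5, -200.3, 161.4]
ee_rot: [-0.297, 0.642, 0.295, 0.642]
force: [-0.1, -0.6, -0.2]
grip_width: 0.447
grip_force: 60.4
```

```bash
python3 -c "from h import *
st()
print(ctrl.sense()['wrist_torque'])"
```

```text
t 11.15 q [-1.053  0.807  1.702  1.288  1.773 -0.965] p [ 524.5 -200.3  161.4] x [ 0.002 -0.002  1.   ] y [ 0.761 -0.649 -0.003] z [0.649 0.761 0.001] F [-0.1 -0.6 -0.2] w 0.447 60.4
az x,z -54.3 49.5
[-0.40205933  0.42513375  0.02411902]
```

arm_command --increments '[{"dr":[0,0,0],"offset":[-0.08,0,0],"hand":-1},{"dr":[0,0,0],"offset":[-0.08,0,0],"hand":-1},{"dr":[0,0,0],"offset":[-0.08,0,0],"hand":-1},{"dr":[0,0,0],"offset":[-0.06,0,0],"hand":-1},{"dr":[0,0,0],"offset":[0,0,0],"hand":-1}]'

```text
time_s: 11.65
eef_pos: [524.6, -200.3, 125.9]
ee_rot: [-0.297, 0.642, 0.296, 0.642]
force: [-0.4, -0.1, -1.1]
grip_width: 0.45
grip_force: 60.4
```

```bash
python3 - <<'E'
from m import *
p,R=st();print(ctrl.sense()['wrist_torque'])
s=ctrl.capture("side");E0=p+R@[34.5,-.5,-21.5];a=top(s,tuple(int(round(v)) for v in proj("side",[E0])[0]));print(E0,a,onplane("side",[a[0]],E0[2]))
E
```

```text
t 11.65 q [-1.1  0.9  1.7  1.3  1.8 -1. ] p [ 524.6 -200.3  125.9] x [ 0. -0.  1.] y [ 0.8 -0.6 -0. ] z [0.6 0.8 0. ] F [-0.4 -0.1 -1.1] w 0.45 60.4
az x,z -54.8 49.5
[-0.5  0.4  0. ]
[ 510.3 -216.4  160.4] ((353.00067138671875, 320.12237548828125), (19.599811553955078, 23.770015716552734), 94.64158630371094) [[ 509.8 -216.4  160.4]]
```

arm_command --increments '[{"dr":[0,0,0],"offset":[-0.06,0,0],"hand":-1},{"dr":[0,0,0],"offset":[-0.05,0,0],"hand":-1},{"dr":[0,0,0],"offset":[-0.04,0,0],"hand":-1},{"dr":[0,0,0],"offset":[0,0,0],"hand":-1}]'

```text
time_s: 12.1
eef_pos: [524.7, -200.6, 108.8]
ee_rot: [-0.296, 0.642, 0.296, 0.642]
force: [0.5, 0.7, 1.0]
grip_width: 0.446
grip_force: 60.5
```

arm_command --increments '[{"dr":[0,0,0],"offset":[-0.03,0,0],"hand":-1},{"dr":[0,0,0],"offset":[-0.02,0,0],"hand":-1},{"dr":[0,0,0],"offset":[0,0,0],"hand":-1}]'

```text
time_s: 12.4
eef_pos: [524.7, -200.5, 103.3]
ee_rot: [-0.296, 0.641, 0.296, 0.643]
force: [-0.5, 0.3, 5.1]
grip_width: 0.451
grip_force: 60.4
```

arm_command --increments '[{"dr":[0,0,0],"offset":[-0.025,0,0],"hand":-1},{"dr":[0,0,0],"offset":[0,0,0],"hand":-1}]'

```text
time_s: 12.6
eef_pos: [524.7, -200.5, 100.4]
ee_rot: [-0.296, 0.641, 0.296, 0.643]
force: [-0.1, 0.7, 4.8]
grip_width: 0.446
grip_force: 60.4
```

arm_command --increments '[{"dr":[0,0,0],"offset":[-0.025,0,0],"hand":-1},{"dr":[0,0,0],"offset":[0,0,0],"hand":-1}]'

```text
time_s: 12.8
eef_pos: [524.7, -200.6, 98.4]
ee_rot: [-0.297, 0.641, 0.296, 0.643]
force: [-1.2, 0.2, 12.6]
grip_width: 0.444
grip_force: 60.4
```

arm_command --increments '[{"dr":[0,0,0],"offset":[-0.025,0,0],"hand":-1},{"dr":[0,0,0],"offset":[0,0,0],"hand":-1}]'

```text
time_s: 13.0
eef_pos: [524.6, -200.7, 98.3]
ee_rot: [-0.297, 0.638, 0.297, 0.646]
force: [-3.6, 3.4, 30.5]
grip_width: 0.446
grip_force: 60.4
```

arm_command --increments '[{"dr":[0,0,0],"offset":[0.025,0,0],"hand":-1},{"dr":[0,0,0],"offset":[0,0,0],"hand":-1},{"dr":[0,0,0],"offset":[0,0,0],"hand":1},{"dr":[0,0,0],"offset":[0,0,0],"hand":1},{"dr":[0,0,0],"offset":[0,0,0],"hand":1},{"dr":[0,0,0],"offset":[0,0,0],"hand":1},{"dr":[0,0,0],"offset":[0,0,0],"hand":1}]'

```text
time_s: 13.7
eef_pos: [524.6, -200.5, 96.7]
ee_rot: [-0.296, 0.642, 0.296, 0.642]
force: [0.9, 1.2, -0.3]
grip_width: 0.999
grip_force: 0.0
```

arm_command --increments '[{"dr":[0,0,0],"offset":[0,0,-0.05],"hand":1},{"dr":[0,0,0],"offset":[0,0,-0.15],"hand":1},{"dr":[0,0,0],"offset":[0,0,-0.3],"hand":1},{"dr":[0,0,0],"offset":[0.1,0,-0.3],"hand":1},{"dr":[0,0,0],"offset":[0.3,0,-0.2],"hand":1},{"dr":[0,0,0],"offset":[0.3,0,-0.2],"hand":1},{"dr":[0,0,0],"offset":[0,0,0],"hand":1}]'

```text
time_s: 14.4
eef_pos: [429.9, -313.3, 184.1]
ee_rot: [-0.292, 0.643, 0.298, 0.642]
force: [0.6, -0.0, 0.8]
grip_width: 0.998
grip_force: 0.0
```

```bash
python3 - <<'E'
from m import *
p,R=st()
t=ctrl.capture("top");s=ctrl.capture("side")
cv2.imwrite("pics/t7.png",t[:,:,::-1]);cv2.imwrite("pics/s7.png",s[:,:,::-1])
E0=np.array([509.3,-216,135]);ct,cs=[tuple(int(round(v)) for v in proj(n,[E0])[0]) for n in("top","side")];print(ct,cs)
try: report(t,s,ct,cs)
except Exception as e: print(e)
a=cv2.resize(t[160:320,390:550],(400,400),interpolation=2);d=cv2.resize(s[290:420,285:415],(400,400),interpolation=2)
cv2.imwrite("pics/c7.png",np.hstack([a,d])[:,:,::-1])
E
```

```text
t 14.4 q [-1.3  0.8  1.6  1.1  2.  -0.9] p [ 429.9 -313.3  184.1] x [-0.  0.  1.] y [ 0.8 -0.7  0. ] z [ 0.7  0.8 -0. ] F [ 0.6 -0.   0.8] w 0.998 0.0
az x,z 111.5 49.3
(476, 229) (352, 329)
((476.38623046875, 228.22637939453125), (21.168621063232422, 22.51371192932129), 104.25177764892578) ((352.8089904785156, 330.4208679199219), (18.888633728027344, 23.52658462524414), 97.66455841064453)
end [ 510.4 -217.4  133.7] [[ 510.1 -217.4  133.7]] [[ 510.7 -217.4  133.7]]
```

View pics/c7.png

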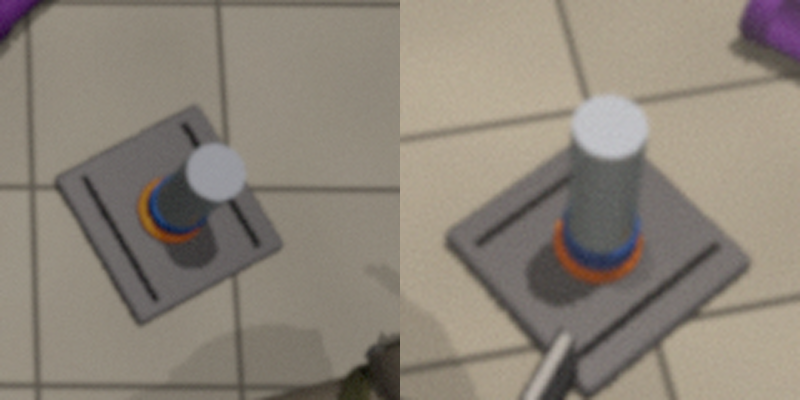

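The tube stands upright, mouth down on the orange collar. Its closed end measures (510,−217,134), against an expected height of 135. The gripper is well clear, so I'm handing in.

```bash
python3 -c "from rig import ctrl
print(ctrl.finish_job())"
```

```text
the job is handed in; nothing more can be done
None
```

The tube was left standing mouth down on the peg with the orange collar pressed to a hard stop on the base. I handed the job in at about 14.5 s of the 53 s, and no verdict was returned.

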